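# Hold the camera stand leg at its mark while closing the cam lever

### The arm

A 6-joint arm with a two-finger parallel gripper is mounted at the origin on the work surface. World frame = base frame: x ahead of the robot, y to its left, z up, the work surface at z = 0. Lengths are in m, angles in rad, forces in N, time in s.
With the tool pointing down it reaches from about 0.375 to 0.9 m from the base axis. Payload 3.1 kg.
Tool frame: the origin (TCP) lies on the centre line of the jaws, within the pads' length; the fingertips stand robot.tcp_to_tips ahead of it and the grasp point (between the pads) lies 3 mm ahead of it (robot.tcp_to_tips is the distance from the TCP to the fingertips, in m); z points along the fingers, y is the line along which they close (so a half turn about z gives the same grasp; the last joint's range is limited). The gripper opens to 87 mm and grips with 3 to 60 N. Pads are 19 mm wide; open, the fingers measure 117 mm over their backs; the gripper's body (75 mm by 190 mm) begins 51 mm behind the grasp point.
Start: joints at [-1.488, 0.527, 1.433, -0, 1.181, -0.178], TCP at [0.162, -0.604, 0.245] pointing down, gripper open.
Joint ranges: [-3.08, 3.08], [-0.75, 2.2], [0.22, 2.44], [-1.43, 4.57], [0, 2.65], [-2.85, 2.85]. Speed limits (rad/s): [2.79, 2.79, 3.14, 3.14, 3.14, 3.14].

### API

Orientations are given as a unit quaternion [x, y, z, w].
In Python, from rig import robot gives the robot as it stands. The module is installed in compiled form; this text tells all that it offers.
- The arm moves only by the shell command python3 -m jog 'ROWS' [FORCE]. ROWS is JSON, one flat list of numbers, 5 for each row, row after row: the finger opening in m, from 0 to 0.087, then the shift along the tool's x, y, z in m, then the turn about the tool's z in units of 10 degrees (1.0 is 10 degrees). In form: [claw, x, y, z, roll, claw, x, y, z, roll, ...]. A call has 1 to 20 rows; each row shifts and turns the commanded pose from where the row before left it, along the tool's axes as they then stand; what a row does not reach is not made up. A row lasts 1/8 s, in which the tool goes at most 62.5 mm and 10.7 degrees, less where a joint would pass 70% of its speed; a pose out of reach is approached as far as the arm can. A call with a gripper value outside its range is refused whole. The fingers move at their own pace and stop on an object; FORCE is the grip in N (left out, the last holds). Time passes only in rows, so rows that do not move let the fingers close. It gives the time, the measured TCP pose, the force, the opening and the grip force at its end, in the units of the state.
- robot.get_obs(): the state, without advancing time (a new reading comes with each control period).
- robot.camera(name): name is "scene" or "side" or "wrist"; returns the picture (400x640x3 uint8, blue, green, red); there is no depth.
- robot.camera_model(name): a dict with "fx", "fy", "cx", "cy" (pixels), "R" (3x3) and "t" (3): a world point X has camera coordinates R X + t; the wrist camera has in their place "tool_from_camera" (4x4, takes a point from camera to tool coordinates, whose origin is the TCP and whose axes are the flange's). Camera axes: x right, y down, z forward; pixel columns grow to the right and rows downward; lengths in m; the calibration is good to about 2 mm. A picture is of the moment at which its call begins: read the wrist's pose just before it. camera_model takes no time and is no camera call.
- robot.hand_in(): hands the job in; it is judged then, once.
Trained networks look in the newest picture that a camera, given by its name, has taken for a name from the list of things; names that differ only in an ending like _2 or _b are one class to them, and where a whole thing is asked for, a point or a joint stands for the part that bears it (a point fixed in the world has none). Each returns a list of dicts, best first, with "conf" (0 to 1); they miss things now and then, are a little off and sometimes report something else, mostly with a low value. They report only what shows in the picture. A call takes as long as a camera call.
- robot.look_for(camera, label): "extent" ([centre column, centre row, width, height] in pixels, round what is visible of it).
- robot.outline_of(camera, label): "region" (400x640 bool, what is visible of it) and "extent" ([centre column, centre row, width, height] in pixels, round what is visible of it).
The state is a dict: "time": time; "q": joint angles; "joint_velocities": joint speeds; "joint_torque": joint torques, N m; "position": TCP position; "tool_rot": TCP orientation; "ft_force": force on the tool from outside, world axes, zero at the start; "moment": the same for the moment, N m; "grip_width": finger opening in m; "grip_force": force on a finger pad.
Only numpy, scipy, OpenCV 4.12 (cv2) and the standard library are available. Lean on these libraries where they do the work, as an engineer would, in place of code of your own. Each camera call takes 0.05 s, during which the arm holds its last target. There are 200 camera calls.

### The job

Get the little camera stand ready: turn its ribbed chuck sleeve clockwise (seen from above) until the three jaws grip the steel pin, and only then pull the sprung sliding leg out by its blue crossbar until the red line on the leg meets the red pointers on the base. Keep the leg held at that mark while you push the red cam lever sideways to its fully closed stop (the spring is stronger than the cam, so slide your hand along the crossbar into the lever instead of letting go). Finish with the lever closed and the crossbar still held in the fingers at the mark, and leave the other things on the cart where they are.

Things in the scene. Friction and masses are not known exactly. Their poses are not given: they have to be found in the camera images.
- stand: Grey camera stand, stuck down. Base 195 x 130 mm, 20 mm high. Origin on the table, on the centre line; x axis lengthwise from crossbar end (-x, robot side) to chuck end (+x), y left, z up. In its frame (mm): chuck axis x 95, y 0; lever pivot x -5, y 28 (post 18 mm thick, hub 24 mm wide, up to 80 mm high); crossbar centre x -22 minus the leg's travel, y 0.
- sleeve (a joint): Turn of the chuck sleeve, rad, 0 to 1.6; clockwise seen from above closes. Starts at 0 to 0.25. The three jaws, at 0 standing 3 mm clear of the pin, move in together 2.5 mm per rad, touch the pin at about 1.2 and grip it firmly at 1.4 to 1.5. Stiff (0.12 N m), stays where it is left.
- sleeve_grip (a point): Point on the chuck's vertical axis at 62 mm height, mid grip. The sleeve is a ribbed aluminium ring, 44 mm outside diameter, from 46 to 76 mm height, red tick on its rim; the jaws stand 4 mm above it, the pin's top is at 94 mm. Below it a square housing 30 mm wide.
- pin: Loose steel pin, 8 mm thick, 66 mm long, with an 11 mm brass collar near the top (86 to 90 mm height). Stands upright in the chuck, on the floor of its hole at 28 mm height. Origin: centre of its lower end.
- jaw0: Steel chuck jaw on the crossbar side of the pin. Origin on the chuck axis at 50 mm height; the jaw is 7 mm wide and 30 mm high.
- jaw1: Second chuck jaw, as jaw0, 120 degrees further round.
- jaw2: Third chuck jaw, as jaw0, 240 degrees further round.
- leg (a joint): How far the sliding leg is pulled out (towards the stand's -x), m, 0 to 0.075. Its red line meets the pointers at 0.045. Starts at 0; a return spring pulls it in with about 3 N there and 5 N at the mark, always, even with the lever closed: let go, and it runs back in.
- bar (a point): Centre, at 51 mm height, of the leg's blue crossbar: 12 mm thick (stand's x), 184 mm long (stand's y), from 40 to 62 mm height. Open below it down to the base (20 mm), save for a post under its middle (26 mm wide, thick as the bar) and the leg's flat strip and rails (42 mm wide, to 29 mm height). Fingers can straddle the bar anywhere and slide along it when not squeezing.
- leg_line (a point): Middle of the red line across the leg's aluminium strip, 28 mm high; 75 mm behind the crossbar.
- pointer (a point): Where the red line belongs: midway between the two red pointers on the base, 28 mm high, axes as the stand's. The leg is at its mark when leg_line and pointer have the same x here.
- cam (a joint): Swing of the red cam lever about its upright pivot, rad, 0 (open) to 1.0 (closed stop). Starts at 0 to 0.15. At 0 it points from the pivot to the stand's -x, turned 0.58 rad towards -y; closing swings its tip towards +y, ending 0.42 rad on the +y side. Friction 0.06 N m; it stays where it is left.
- cam_tip (a point): Tip of the cam lever, 105 mm from the pivot, 72 mm high. The lever is 13 mm wide, lies at 67 to 77 mm height and passes 5 mm above the crossbar's top, so a hand that straddles the bar near its -y end and slides along it towards +y pushes the lever shut.
- cartridge: Black ink cartridge, 120 x 34 x 62 mm, a bystander. Origin under its centre.
- stapler: Chrome stapler, 145 x 36 x 65 mm, a bystander. Origin under its centre.
- sharpener: Yellow pencil sharpener, 30 x 18 x 26 mm, a bystander to the right of the stand. Origin under its centre.
- clip: Steel binder clip, 34 x 40 x 12 mm, a bystander to the left of the stand. Origin under its jaw.
- mug: Blue mug, 76 mm wide, 90 mm high, a bystander. Origin under its centre.
- notepad: Yellow block of notes, 100 x 75 x 18 mm, a bystander. Origin under its centre.

How it is judged:
By the outcome, as a careful person would: the job done as asked, in the order asked, and still so for the second after the job is handed in, while the arm keeps its last pose, push and grip.
It also fails if it takes over 51 s, if anything falls off the work surface, if the arm or the gripper's body presses on something with over 40 N, if the wrist force passes 120 N, or if a joint passes its speed limit or range.

## Working session

There is one attempt and no reset: what is moved stays moved. The work goes in short steps, Python scripts to look and compute and a shell command to move; the robot and the scene stay as the last step left them, time stands still between calls to the robot, and variables do not carry over. Pictures are saved under pics/ and viewed, at most 10 in all, crops included, and the job is handed in when it is done.

```bash
mkdir -p pics; cat > h.py <<'E'
import numpy as np, cv2
from rig import robot
from scipy.spatial.transform import Rotation as Rn
def ray(cam,uv,obs=None):
    m=robot.camera_model(cam)
    d=np.array([(uv[0]-m['cx'])/m['fx'],(uv[1]-m['cy'])/m['fy'],1.])
    if cam=='wrist':
        T=np.array(m['tool_from_camera']);o=obs or robot.get_obs()
        R=Rn.from_quat(o['tool_rot']).as_matrix()
        return R@T[:3,3]+np.array(o['position']),R@T[:3,:3]@d
    R=np.array(m['R']);return -R.T@np.array(m['t']),R.T@d
def at(cam,uv,z,obs=None):
    c,d=ray(cam,uv,obs);return c+d*(z-c[2])/d[2]
def proj(cam,X,obs=None):
    m=robot.camera_model(cam);X=np.array(X)
    if cam=='wrist':
        T=np.array(m['tool_from_camera']);o=obs or robot.get_obs()
        p=Rn.from_quat(o['tool_rot']).as_matrix().T@(X-np.array(o['position']));p=T[:3,:3].T@(p-T[:3,3])
    else: p=np.array(m['R'])@X+np.array(m['t'])
    return np.array([m['fx']*p[0]/p[2]+m['cx'],m['fy']*p[1]/p[2]+m['cy']])
E
python3 - <<'E'
from h import *
o=robot.get_obs();print(o['position'],o['tool_rot'],robot.tcp_to_tips)
for c in ['scene','side']:
    cv2.imwrite(f'pics/{c}0.png',robot.camera(c))
    C=ray(c,(320,200));print(c,C)
    for l in ['sleeve','bar','cam','pin','stand','leg_line','mug','stapler','cartridge','clip','sharpener','notepad','cam_tip','sleeve_grip']:
        r=robot.look_for(c,l)
        for d in r[:2]:print(l,np.round(d['extent']),round(d['conf'],2),at(c,d['extent'][:2],.05).round(3))
print(robot.camera_model('wrist'))
E
```

```text
[ 0.16171089 -0.60300103  0.24357568] [ 9.91447566e-01  1.30501081e-01  4.01187086e-05 -1.09107989e-03] 0.022
scene (array([ 0.90151693, -0.76457261,  0.75832002]), array([-0.36597928,  0.69773248, -0.61583375]))
sleeve [378. 202.  20.  10.] 0.51 [0.612 0.1   0.05 ]
bar [343. 198.  40.  52.] 0.89 [0.527 0.075 0.05 ]
cam [321. 185.  47.  16.] 0.62 [0.455 0.094 0.05 ]
stand [347. 203.  98.  64.] 0.82 [0.546 0.058 0.05 ]
stand [344. 198.  36.  52.] 0.71 [0.53  0.073 0.05 ]
leg_line [342. 201.  45.  49.] 0.9 [0.53  0.062 0.05 ]
leg_line [342. 207. 100.  64.] 0.61 [0.542 0.038 0.05 ]
mug [425. 154.  30.  42.] 0.62 [0.647 0.372 0.05 ]
stapler [198. 333.  57.  72.] 0.71 [ 0.47  -0.418  0.05 ]
cartridge [386. 147.  43.  25.] 0.66 [0.533 0.355 0.05 ]
clip [348. 205.  95.  69.] 0.7 [0.55  0.053 0.05 ]
clip [321. 188.  44.  12.] 0.69 [0.459 0.085 0.05 ]
sharpener [354. 254.  10.   9.] 0.46 [ 0.635 -0.094  0.05 ]
sharpener [378. 200.  18.  19.] 0.23 [0.609 0.108 0.05 ]
notepad [344. 208.  91.  68.] 0.73 [0.548 0.039 0.05 ]
notepad [317. 161.  41.  26.] 0.7 [0.388 0.193 0.05 ]
cam_tip [322. 189. 
[... 1046 characters left out ...]
-0.011  0.05 ]
sharpener [300. 227.  43.  54.] 0.47 [0.515 0.09  0.05 ]
notepad [319. 300.  49.  43.] 0.62 [0.344 0.268 0.05 ]
cam_tip [320. 220.  49.  12.] 0.74 [0.48  0.042 0.05 ]
sleeve_grip [296. 226.  94.  54.] 0.72 [0.524 0.093 0.05 ]
{'fx': 280.53562734138, 'fy': 280.53562734138, 'cx': 321.6492865275628, 'cy': 202.57495872016594, 'tool_from_camera': array([[ 1.18902169e-04, -9.53493227e-01, -3.01414418e-01,
         8.37044753e-02],
       [ 9.99999082e-01, -2.93555750e-04,  1.32311348e-03,
         1.83131370e-04],
       [-1.35006168e-03, -3.01414299e-01,  9.53492317e-01,
        -1.39997905e-01],
       [ 0.00000000e+00,  0.00000000e+00,  0.00000000e+00,
         1.00000000e+00]])}
```

```bash
python3 - <<'E'
from h import *
a=cv2.imread('pics/scene0.png')[130:280,270:470];b=cv2.imread('pics/side0.png')[150:300,210:410]
cv2.imwrite('pics/c0.png',np.hstack([cv2.resize(a,(400,300),interpolation=2),cv2.resize(b,(400,300),interpolation=2)]))
cv2.imwrite('pics/c1.png',cv2.imread('pics/scene0.png'))
E
```

```text
(no output)
```

View pics/c0.png

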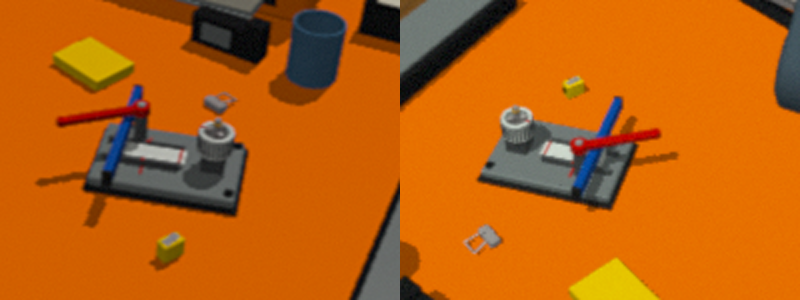

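```bash
python3 - <<'E'
from h import *
def tri(a,b):
    c1,d1=ray('scene',a);c2,d2=ray('side',b)
    d1/=np.linalg.norm(d1);d2/=np.linalg.norm(d2)
    s=np.linalg.lstsq(np.c_[d1,-d2],c2-c1,rcond=None)[0]
    p,q=c1+s[0]*d1,c2+s[1]*d2;return ((p+q)/2).round(3),np.linalg.norm(p-q).round(4)
for n,a,b in [('sleeve',(378.5,200),(268,212)),('barL',(339,174),(300,245)),('barL2',(339,174),(318.5,201)),('barR',(324,219),(318.5,201)),('barR2',(324,219),(300,245)),('tip',(300,191),(339,217)),('piv',(340,184),(299,223))]:
    print(n,tri(a,b))
for n,c,p,z in [('clip','scene',(378,180),0),('clip','side',(251,269),0),('sharp','scene',(355,254),.013),('sharp','side',(296.5,193),.013),('note','scene',(317,161),.01)]: print(n,at(c,p,z).round(3))
E
```

```text
sleeve (array([0.614, 0.095, 0.061]), np.float64(0.0006))
barL (array([0.475, 0.153, 0.057]), np.float64(0.0042))
barL2 (array([0.499, 0.055, 0.124]), np.float64(0.0417))
barR (array([ 0.524, -0.024,  0.051]), np.float64(0.0002))
barR2 (array([ 0.5  ,  0.075, -0.029]), np.float64(0.0464))
tip (array([0.431, 0.023, 0.07 ]), np.float64(0.0005))
piv (array([0.509, 0.097, 0.072]), np.float64(0.0037))
clip [0.552 0.256 0.   ]
clip [0.568 0.243 0.   ]
sharp [ 0.624 -0.059  0.013]
sharp [ 0.625 -0.059  0.013]
note [0.36  0.245 0.01 ]
```

```bash
python3 -m jog '[0.087,0.035,-0.035,0,0,0.087,0.035,-0.035,0,0,0.087,0.035,-0.035,0,0,0.087,0.035,-0.035,0,0,0.087,0.035,-0.035,0,0,0.087,0.035,-0.035,0,0,0.087,0.035,-0.035,0,0,0.087,0.035,-0.035,0,0,0.087,0.035,-0.035,0,0,0.087,0.035,-0.035,0,0,0.087,0.035,-0.035,0,0,0.087,0.035,-0.035,0,0,0.087,0.035,-0.035,0,0,0.087,0.035,-0.035,0,0,0.087,0.035,-0.035,0,0,0.087,0.035,-0.035,0,0,0.087,0,0,0,0,0.087,0,0,0,0]'
python3 - <<'E'
from h import *
o=robot.get_obs();print(o['q'],o['position'],o['tool_rot'])
im=robot.camera('wrist')
for l,z in [('sleeve',.076),('pin',.09),('bar',.062),('leg_line',.028),('cam',.072)]:
    for d in robot.look_for('wrist',l)[:2]:print(l,np.round(d['extent']),round(d['conf'],2),at('wrist',d['extent'][:2],z,o).round(4))
cv2.imwrite('pics/w1.png',cv2.resize(im,(800,500),interpolation=2))
E
```

```text
time: 3.75
position: [0.5572, 0.082, 0.2443]
tool_rot: [0.991, 0.131, -0.001, 0.0]
ft_force: [-0.0, -0.5, 0.6]
grip_width: 0.0871
grip_force: 0.0
[-5.19956128e-02  4.45020230e-01  1.58927834e+00 -5.64574543e-04
  1.10847503e+00  1.25663578e+00] [0.55716085 0.08201073 0.24428399] [ 9.91404300e-01  1.30832345e-01 -6.26589515e-04  1.40857194e-04]
sleeve [326. 139.  46.  47.] 0.78 [0.6144 0.092  0.076 ]
bar [321. 201. 155.  73.] 0.58 [0.5412 0.0777 0.062 ]
leg_line [323. 200. 152.  78.] 0.58 [0.5329 0.0725 0.028 ]
leg_line [325. 186. 150. 178.] 0.26 [0.5516 0.0758 0.028 ]
cam [315. 245.  46.  65.] 0.67 [0.4884 0.0708 0.072 ]
```

View pics/w1.png

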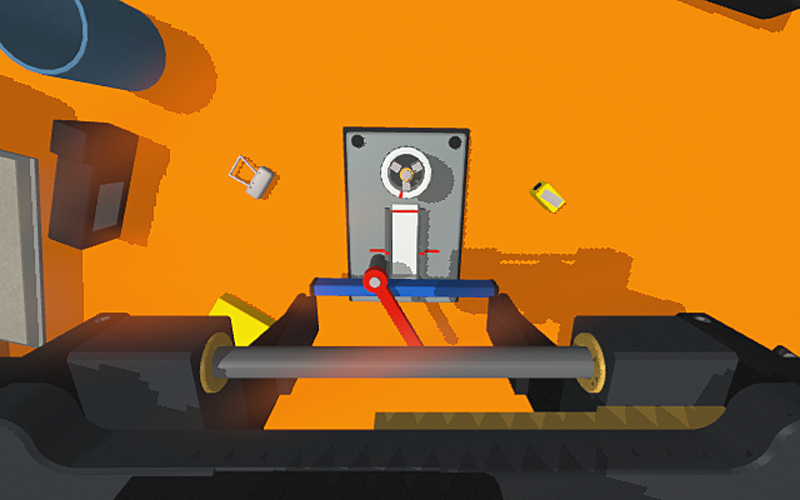

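```bash
python3 - <<'E'
from h import *
o=robot.get_obs()
im=cv2.imread('pics/w1.png')
P={}
for n,p,z in [('chuck',(405.5,174),.077),('barL',(314,285),.062),('barR',(497,287),.062),('line',(405,211),.028),('ptL',(378,250.5),.028),('ptR',(430,251),.028),('cL',(346,130),.02),('cR',(469,131),.02),('hub',(376,281),.08),('tick',(402,194),.076),('clip',(255,178),.006),('sharp',(547,197),.013)]:
    P[n]=at('wrist',np.array(p)/1.25,z,o);print(n,P[n].round(4))
d=P['barL']-P['barR'];y=np.arctan2(-d[0],d[1]);print('yaw',y,np.linalg.norm(d))
e=P['cL']-P['cR'];print('yaw base',np.arctan2(-e[0],e[1]),np.linalg.norm(e))
b=(P['barL']+P['barR'])/2;f=P['chuck']-b;print('yaw axis',np.arctan2(f[1],f[0]),np.linalg.norm(f[:2]))
# bar colour check: blue mask
s=im;print(b)
E
```

```text
chuck [0.6142 0.0926 0.077 ]
barL [0.4855 0.1519 0.062 ]
barR [ 0.5301 -0.0246  0.062 ]
line [0.5743 0.0819 0.028 ]
ptL [0.5259 0.0986 0.028 ]
ptR [0.5396 0.045  0.028 ]
cL [0.6355 0.1582 0.02  ]
cR [0.6657 0.0413 0.02  ]
hub [0.5128 0.0939 0.08  ]
tick [0.5968 0.0911 0.076 ]
clip [0.5636 0.2434 0.006 ]
sharp [ 0.6247 -0.0604  0.013 ]
yaw 0.24792561613806594 0.1820165614929521
yaw base 0.25266173985102613 0.12079826232906284
yaw axis 0.2657839132377724 0.11030086738389751
[0.50778487 0.06367342 0.062     ]
```

```bash
python3 -m jog '[0.087,0.029,0.002,0,0,0.087,0.029,0.002,0,0,0.087,0,0,0.01,-0.9,0.087,0,0,0.01,-0.9,0.087,0,0,0.01,-0.9,0.087,0,0,0.01,-0.9,0.087,0,0,0.01,-0.9,0.087,0,0,0.01,-0.9,0.087,0,0,0.01,-0.9,0.087,0,0,0.01,-0.9,0.087,0,0,0.01,-0.9,0.087,0,0,0.01,-0.9,0.087,0,0,0,0,0.087,0,0,0,0]'
python3 - <<'E'
from h import *
o=robot.get_obs();print(o['q'],o['position'],o['tool_rot'])
im=robot.camera('wrist')
for l,z in [('sleeve',.076),('pin',.09)]:
    for d in robot.look_for('wrist',l)[:2]:print(l,np.round(d['extent']),round(d['conf'],2),at('wrist',d['extent'][:2],z,o).round(4))
cv2.imwrite('pics/w2.png',cv2.resize(im,(800,500),interpolation=2))
E
```

```text
time: 5.8
position: [0.6151, 0.093, 0.145]
tool_rot: [0.61, 0.793, 0.0, 0.0]
ft_force: [0.0, 0.2, 0.2]
grip_width: 0.087
grip_force: 0.0
[-2.93481600e-02  6.44943162e-01  1.52714216e+00  6.79697457e-05
  9.68849017e-01 -2.88397519e-01] [0.6151102  0.09300617 0.14495416] [6.09866936e-01 7.92503761e-01 2.15693384e-04 2.50213951e-04]
sleeve [321. 217.  55.  58.] 0.91 [0.614  0.0978 0.076 ]
sleeve [222. 183. 130. 188.] 0.2 [0.5338 0.1047 0.076 ]
pin [320. 219.  14.  29.] 0.85 [0.6125 0.101  0.09  ]
```

View pics/w2.png

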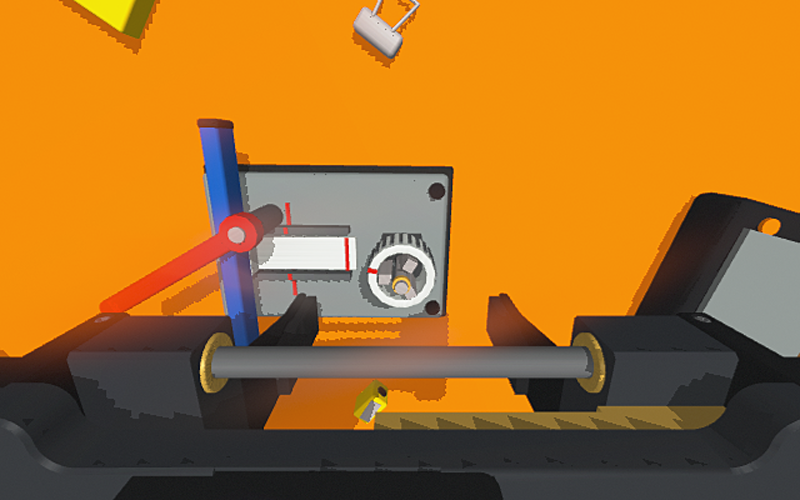

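```bash
python3 - <<'E'
from h import *
o=robot.get_obs()
for p,z in [((401,275.5),.076),((401.5,286),.089),((201+15,125),.062),((347,254),.028),((289,212),.028),((295,287),.028)]:print(at('wrist',np.array(p)/1.25,z,o).round(4))
E
```

```text
[0.6146 0.0948 0.076 ]
[0.6153 0.0932 0.089 ]
[0.4843 0.1542 0.062 ]
[0.5746 0.0832 0.028 ]
[0.5261 0.1041 0.028 ]
[0.5405 0.0456 0.028 ]
```

```bash
python3 -m jog '[0.087,0.001,0,0.02,0,0.087,0,0,0.02,0,0.087,0,0,0.02,0,0.07,0,0,0.02,0,0.05,0,0,0,0,0.03,0,0,0,0,0.03,0,0,0,0,0.03,0,0,0,0,0.03,0,0,0,0]' 30
```

```text
time: 7.08
position: [0.6142, 0.0941, 0.0652]
tool_rot: [0.609, 0.793, -0.0, -0.0]
ft_force: [-1.7, -0.2, 4.4]
grip_width: 0.0439
grip_force: 30.0
```

```bash
python3 -m jog '[0.03,0,0,0,0.8,0.03,0,0,0,0.8,0.03,0,0,0,0.8,0.03,0,0,0,0.8,0.03,0,0,0,0.8,0.03,0,0,0,0.8,0.03,0,0,0,0.8,0.03,0,0,0,0.8,0.03,0,0,0,0.5,0.03,0,0,0,0,0.03,0,0,0,0]' 40
python3 - <<'E'
from h import *
o=robot.get_obs();print(o['q'][5],o['moment'],Rn.from_quat(o['tool_rot']).as_euler('xyz'))
im=robot.camera('wrist')
for c in ['scene','side']: print(robot.look_for(c,'pin')[:1])
cv2.imwrite('pics/w3.png',cv2.resize(im[100:400,170:490],(800,750)[:2] if 0 else (640,600),interpolation=2))
E
```

```text
time: 8.45
position: [0.6143, 0.0941, 0.0652]
tool_rot: [0.951, 0.31, -0.0, 0.0]
ft_force: [-1.9, -1.1, 4.8]
grip_width: 0.0434
grip_force: 40.0
0.9137757974631091 [-0.18503243  0.44338765 -0.04886225] [-3.14158680e+00  4.25041053e-04  6.29732171e-01]
[]
[{'extent': [317.9, 222.6, 46.5, 12.9], 'conf': 0.67}]
```

View pics/w3.png

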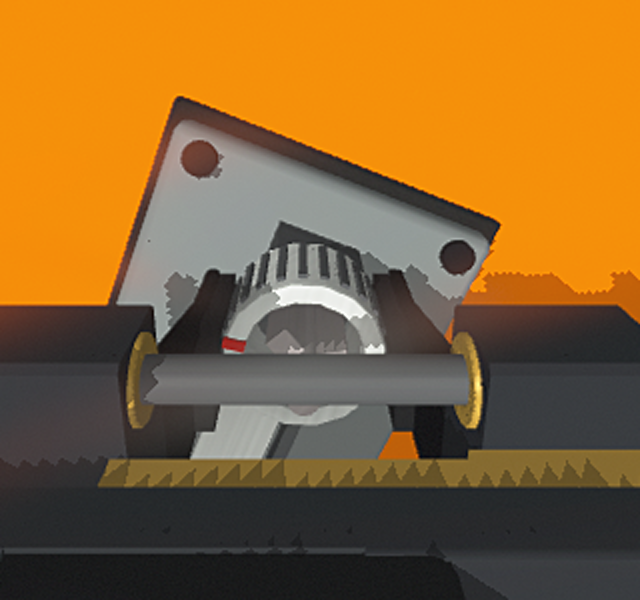

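```bash
for i in 1; do python3 -m jog '[0.03,0,0,0,0.5]' ;done | tail -0; python3 -c "
from rig import robot;o=robot.get_obs();print(o['q'][5],o['moment'],o['joint_torque'])"
python3 -m jog '[0.03,0,0,0,0.5]' | tail -0; python3 -c "
from rig import robot;o=robot.get_obs();print(o['q'][5],o['moment'],o['joint_torque'])"
```

```text
1.0025155838840483 [-0.15345626  0.41713148  0.23226836] [  0.35169197 -44.60369825 -11.95528954   0.47535768  -0.80084257
  -0.30586984]
1.0899836855041751 [-0.09855568  0.41093506  0.67079694] [ 2.17111004e-01 -4.46252131e+01 -1.19565207e+01  5.90480603e-01
 -8.08168296e-01  1.22820953e-02]Exception ignored on flushing sys.stdout:
BrokenPipeError: [Errno 32] Broken pipe
Exception ignored on flushing sys.stdout:
BrokenPipeError: [Errno 32] Broken pipe
```

```bash
python3 -m jog '[0.03,0,0,0,0,0.03,0,0,0,0.5]' 60; python3 -c "
from rig import robot;o=robot.get_obs();print(o['q'][5],o['moment'])"
python3 -m jog '[0.03,0,0,0,0.4,0.03,0,0,0,0]' ; python3 -c "
from rig import robot;o=robot.get_obs();print(o['q'][5],o['moment'])"
```

```text
time: 9.1
position: [0.6154, 0.0945, 0.0652]
tool_rot: [0.983, 0.185, 0.001, 0.001]
ft_force: [0.2, 1.5, 0.2]
grip_width: 0.0432
grip_force: 60.1
1.172478196793796 [0.45649956 0.13999938 1.6344468 ]
time: 9.35
position: [0.6171, 0.0948, 0.0652]
tool_rot: [0.989, 0.151, 0.003, 0.001]
ft_force: [3.8, 3.4, 1.1]
grip_width: 0.0424
grip_force: 60.0
1.2424536113480726 [ 0.45258248 -0.71633171  1.18950912]
```

```bash
python3 -m jog '[0.06,0,0,0,0,0.06,0,0,0,0,0.06,0,0,0,0,0.06,0,0,-0.03,0,0.06,0,0,-0.03,0,0.06,0,0,-0.02,0,0.06,0,0,0,0]'
python3 - <<'E'
from h import *
o=robot.get_obs();print(o['q'],o['position'],o['tool_rot'],o['moment'])
im=robot.camera('wrist')
c=proj('wrist',[.6145,.094,.076],o).astype(int);print(c)
cv2.imwrite('pics/w4.png',cv2.resize(im[c[1]-60:c[1]+60,c[0]-80:c[0]+80],(800,600),interpolation=2))
np.save('o4.npy',np.r_[o['position'],o['tool_rot']])
E
```

```text
time: 10.22
position: [0.6154, 0.0941, 0.146]
tool_rot: [0.989, 0.148, 0.002, 0.0]
ft_force: [0.2, -0.4, -0.2]
grip_width: 0.0601
grip_force: 0.0
[-2.75410874e-02  6.43200985e-01  1.52707072e+00  1.64045066e-04
  9.68215544e-01  1.24699678e+00] [0.61538815 0.09412769 0.14603983] [9.89054562e-01 1.47542056e-01 1.54062671e-03 2.04755320e-04] [-0.01116618  0.02614509 -0.01547999]
[320 224]
```

View pics/w4.png

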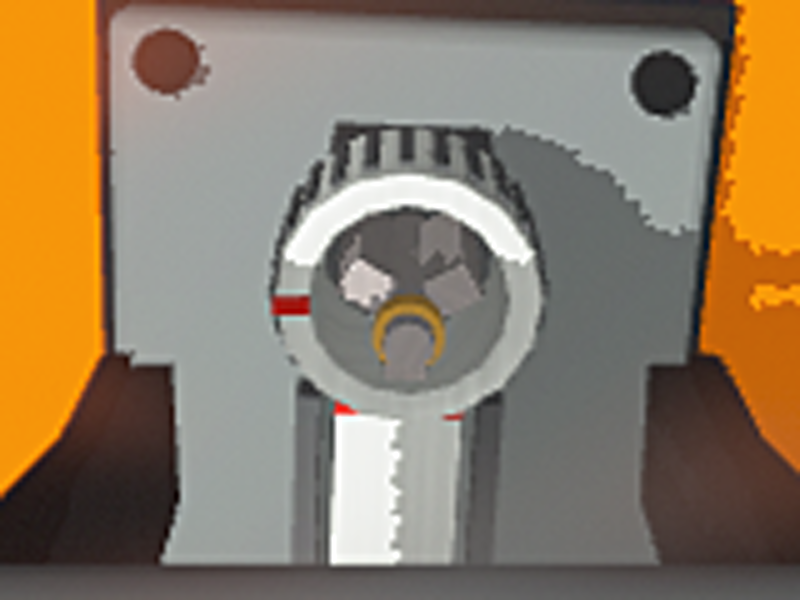

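```bash
python3 - <<'E'
from h import *
v=np.load('o4.npy');o={'position':v[:3],'tool_rot':v[3:]}
f=lambda p:at('wrist',np.array(p)/5+[240,164],.076,o)
c=f((407,297));print(c)
g=lambda a:(np.pi+.257-np.arctan2(a[1],a[0]))%(2*np.pi)
print('now',g(f((291,305))-c),g(f((291,305))-[.6145,.094,.076]))
o2={'position':np.array([.61511,.093006,.144954]),'tool_rot':np.array([.609867,.792504,.0002,.00025])}
h=lambda p:at('wrist',np.array(p)/1.25,.076,o2)
print('start',g(h((372,271))-h((401,275.5))),h((401,275.5)))
E
```

```text
[0.61543069 0.09377474 0.076     ]
now 1.458545781402664 1.5017656892416569
start 0.16322816186857914 [0.61427223 0.0955988  0.076     ]
```

```bash
python3 -m jog '[0.06,-0.001,0,0,-1,0.06,0,0,0.02,-1,0.06,0,0,0.03,0,0.06,0,0,0.031,0,0.03,0,0,0,0,0.03,0,0,0,0,0.03,0,0,0,0,0.03,0,0,0,0]' 60; python3 -c "
from rig import robot;o=robot.get_obs();print(o['q'][5],o['moment'])"
python3 -m jog '[0.03,0,0,0,0.3,0.03,0,0,0,0]' ; python3 -c "
from rig import robot;o=robot.get_obs();print(o['q'][5],o['moment'])"
python3 -m jog '[0.03,0,0,0,0.3,0.03,0,0,0,0]' ; python3 -c "
from rig import robot;o=robot.get_obs();print(o['q'][5],o['moment'])"
```

```text
time: 11.28
position: [0.6141, 0.0939, 0.064]
tool_rot: [0.948, 0.317, 0.001, 0.0]
ft_force: [1.7, -0.6, -5.6]
grip_width: 0.0429
grip_force: 60.0
0.897174265963463 [-0.07099302 -0.15619306  0.06329024]
time: 11.52
position: [0.614, 0.0939, 0.0639]
tool_rot: [0.956, 0.293, 0.001, 0.0]
ft_force: [1.8, -1.2, -4.9]
grip_width: 0.0432
grip_force: 60.0
0.949157628598243 [-0.07274408 -0.18308015 -0.0059109 ]
time: 11.78
position: [0.614, 0.0939, 0.064]
tool_rot: [0.963, 0.269, 0.0, 0.0]
ft_force: [2.1, 0.1, -4.1]
grip_width: 0.0432
grip_force: 60.0
0.9998135190138684 [-0.09793054 -0.19716761  0.45986682]
```

```bash
python3 -m jog '[0.03,0,0,0,0.3,0.03,0,0,0,0]' | head -2; python3 -c "
from rig import robot;o=robot.get_obs();print(o['q'][5],o['moment'])"
python3 -m jog '[0.03,0,0,0,0.3,0.03,0,0,0,0]'|head -2 ; python3 -c "
from rig import robot;o=robot.get_obs();print(o['q'][5],o['moment'])"
python3 -m jog '[0.06,0,0,0,0,0.06,0,0,0,0,0.06,0,0,0,0,0.06,0,0,-0.03,0,0.06,0,0,-0.03,0,0.06,0,0,-0.022,0,0.06,0,0,0,0]'
python3 - <<'E'
from h import *
o=robot.get_obs();print(o['q'][5],o['moment'])
im=robot.camera('wrist')
m=(im[...,2]>120)&(im[...,1]<60)&(im[...,0]<60)
n,l,s,cc=cv2.connectedComponentsWithStats(m.astype(np.uint8))
ctr=proj('wrist',[.6145,.094,.076],o);print(ctr)
for k in range(1,n):
    if s[k,4]>5 and np.hypot(*(cc[k]-ctr))<45:
        a=at('wrist',cc[k],.076,o)-[.6145,.094,.076];print(cc[k],s[k],a,(np.pi+.257-np.arctan2(a[1],a[0]))%(2*np.pi))
c=ctr.astype(int)
cv2.imwrite('pics/w5.png',cv2.resize(im[c[1]-60:c[1]+60,c[0]-80:c[0]+80],(800,600),interpolation=2))
np.save('o5.npy',np.r_[o['position'],o['tool_rot']])
E
```

```text
time: 12.02
position: [0.6136, 0.0937, 0.064]
1.0499184405657327 [-0.27317634 -0.02784913  1.52332165]
time: 12.28
position: [0.614, 0.0939, 0.0641]
1.1035754044922654 [-0.08245781 -0.13905645  1.56889877]
time: 13.15
position: [0.6149, 0.0941, 0.1474]
tool_rot: [0.976, 0.216, 0.002, 0.0]
ft_force: [0.3, -0.6, -0.6]
grip_width: 0.0596
grip_force: 0.0
1.107173194865231 [-0.04174253 -0.03286579  0.04875742]
[320.74144124 223.09487834]
[298.  220.5] [295 219   7   4  20] [-5.68640258e-03  1.75851172e-02  1.38777878e-17] 1.5150443954439656
[303.61538462 242.        ] [301 241   7   3  13] [-2.11601448e-02  5.78943084e-03  1.38777878e-17] 0.5240648457208619
```

View pics/w5.png

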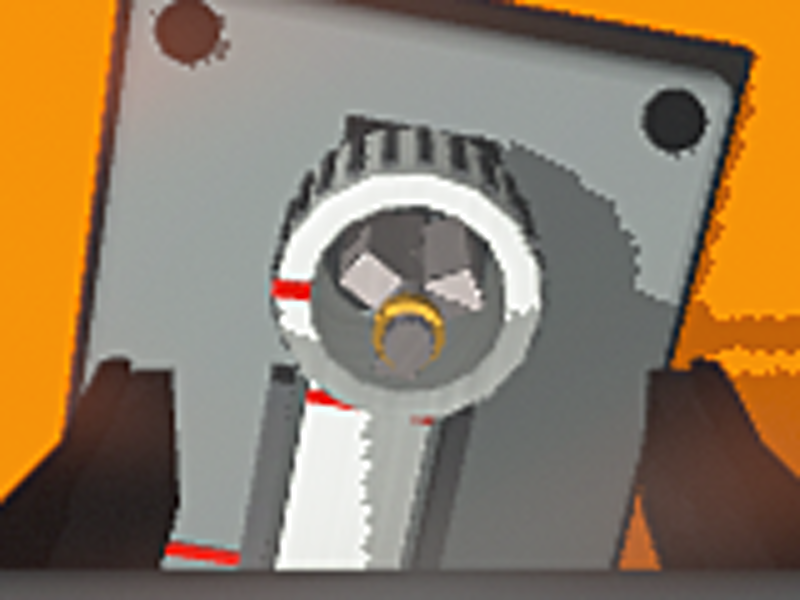

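```bash
python3 -m jog '[0.06,0,0,0,-1,0.06,0,0,0,-1,0.06,0,0,0,-1,0.06,0,0,0,-1,0.06,0,0,0,-1,0.06,0,0,0,-1,0.06,0,0,0,-1,0.06,0,0,0,-1,0.06,-0.022,-0.04,0,0,0.06,-0.022,-0.04,0,0,0.06,-0.022,-0.038,0.02,0,0.06,0,0,0,0,0.06,0,0,0,0]'
python3 - <<'E'
from h import *
o=robot.get_obs();print(o['q'],Rn.from_quat(o['tool_rot']).as_euler('xyz'))
im=robot.camera('wrist')
for d in robot.look_for('wrist','bar')[:1]:print(d)
cv2.imwrite('pics/w6.png',cv2.resize(im,(800,500),interpolation=2))
np.save('o6.npy',np.r_[o['position'],o['tool_rot']])
E
```

```text
time: 14.82
position: [0.517, -0.0003, 0.1249]
tool_rot: [0.609, 0.793, 0.0, -0.0]
ft_force: [0.1, -0.9, -0.4]
grip_width: 0.0601
grip_force: 0.0
[-2.17139375e-01  5.67661440e-01  1.80899279e+00  5.19059998e-04
  7.65445758e-01 -4.78277882e-01] [-3.14130763e+00 -5.52642007e-04  1.83156038e+00]
{'extent': [367.9, 127.3, 113.7, 252.7], 'conf': 0.94}
```

View pics/w6.png

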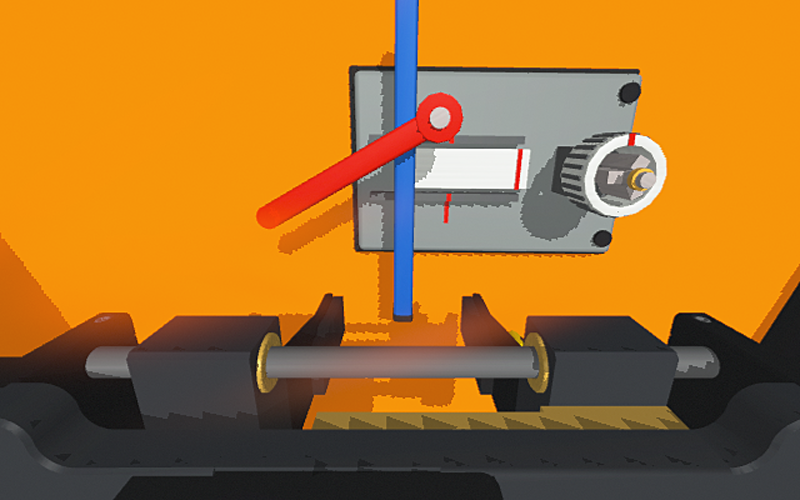

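```bash
python3 - <<'E'
from h import *
v=np.load('o6.npy');o={'position':v[:3],'tool_rot':v[3:]}
R=Rn.from_quat(v[3:]).as_matrix()
for n,p,z in [('end',(403,316),.062),('far',(406,5),.062),('line',(519,169),.028),('ptr',(447,208),.028),('tip',(266,217),.077),('hub',(440,118),.08)]:
    X=at('wrist',np.array(p)/1.25,z,o);print(n,X.round(4),(R.T@(X-v[:3])).round(4))
E
```

```text
end [ 0.5241 -0.0229  0.062 ] [-0.0237  0.001   0.0629]
far [0.4811 0.1431 0.062 ] [0.1478 0.0023 0.063 ]
line [0.5748 0.0836 0.028 ] [0.0661 0.0774 0.0969]
ptr [0.5366 0.0466 0.028 ] [0.0402 0.031  0.0969]
tip [0.4344 0.0234 0.077 ] [ 0.0441 -0.0737  0.048 ]
hub [0.5111 0.0958 0.08  ] [0.0943 0.0191 0.045 ]
```

```bash
python3 -m jog '[0.06,0,0.0015,0.025,0,0.06,0,0,0.025,0,0.06,0,0,0.019,0,0.03,0,0,0,0,0.005,0,0,0,0,0.005,0,0,0,0,0.005,0,0,0,0,0.005,0,0,0,0]' 20
```

```text
time: 15.92
position: [0.5184, 0.0, 0.057]
tool_rot: [0.609, 0.793, 0.0, 0.0]
ft_force: [-0.5, 1.0, -0.4]
grip_width: 0.0181
grip_force: 0.0
```

Still closing; wait two rows.

```bash
python3 -m jog '[0.005,0,0,0,0,0.005,0,0,0,0,0.005,0,0,0,0]' 20
```

```text
time: 16.3
position: [0.5176, -0.0001, 0.0568]
tool_rot: [0.609, 0.793, -0.0, -0.0]
ft_force: [-3.3, -3.0, 5.5]
grip_width: 0.0119
grip_force: 20.0
```

```bash
python3 -m jog '[0.005,0,-0.007,0,0,0.005,0,-0.007,0,0,0.005,0,-0.007,0,0,0.005,0,-0.007,0,0,0.005,0,-0.007,0,0,0.005,0,-0.007,0,0,0.005,0,-0.003,0,0,0.005,0,0,0,0,0.005,0,0,0,0]' 20
python3 - <<'E'
from h import *
o=robot.get_obs();p=o['position'];print((p[0]-.5176)*.967+(p[1]+.0001)*.254)
im=robot.camera('wrist')
cv2.imwrite('pics/w7.png',cv2.resize(im,(800,500),interpolation=2))
np.save('o7.npy',np.r_[o['position'],o['tool_rot']])
E
```

```text
time: 17.42
position: [0.476, -0.0108, 0.0568]
tool_rot: [0.609, 0.793, 0.001, 0.001]
ft_force: [3.0, 6.4, 2.1]
grip_width: 0.0118
grip_force: 20.0
-0.042913376876052005
```

View pics/w7.png

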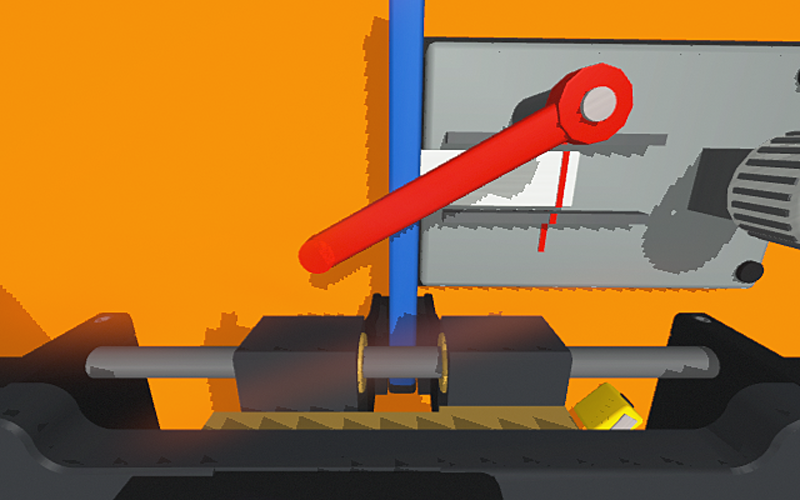

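```bash
python3 - <<'E'
from h import *
v=np.load('o7.npy');o={'position':v[:3],'tool_rot':v[3:]}
im=cv2.imread('pics/w7.png')[140:260,500:620]
m=((im[...,2]>130)&(im[...,1]<70)&(im[...,0]<70)).astype(np.uint8)
n,l,s,c=cv2.connectedComponentsWithStats(m)
xs=np.array([np.cos(.257),np.sin(.257),0])
for r in range(0,120,6):
    k=np.where(m[r,:90])[0]
    if len(k) and k.ptp()<25 if hasattr(k,'ptp') else len(k) and np.ptp(k)<25:
        X=at('wrist',np.array([500+k.mean(),140+r])/1.25,.028,o);print(r+140,500+k.mean(),X.round(4),(X@xs).round(4))
E
```

```text
176 562.5 [0.5324 0.0743 0.028 ] 0.5338
182 562.0 [0.5332 0.0717 0.028 ] 0.5339
188 561.0 [0.5339 0.0689 0.028 ] 0.5339
194 560.0 [0.5345 0.0661 0.028 ] 0.5338
200 559.0 [0.5352 0.0633 0.028 ] 0.5337
206 558.0 [0.5358 0.0605 0.028 ] 0.5336
218 552.5 [0.5355 0.0543 0.028 ] 0.5317
224 544.5 [0.5329 0.0504 0.028 ] 0.5282
230 543.5 [0.5335 0.0475 0.028 ] 0.5281
236 542.5 [0.5342 0.0445 0.028 ] 0.528
242 541.5 [0.5349 0.0414 0.028 ] 0.5279
248 540.5 [0.5356 0.0384 0.028 ] 0.5277
```

```bash
python3 -m jog '[0.0135,0,-0.003,0,0,0.0135,0,0,0,0,0.0135,0.006,0,0,0,0.0135,0.006,0,0,0,0.0135,0.006,0,0,0,0.0135,0.006,0,0,0,0.0135,0.006,0,0,0,0.0135,0,0,0,0]' 20
python3 - <<'E'
from h import *
o=robot.get_obs();p=o['position'];print((p[0]-.5176)*.967+(p[1]+.0001)*.254,(p[0]-.5176)*-.254+(p[1]+.0001)*.967)
E
```

```text
time: 18.48
position: [0.4679, 0.0161, 0.057]
tool_rot: [0.609, 0.793, 0.002, 0.004]
ft_force: [5.3, 0.9, 1.2]
grip_width: 0.0136
grip_force: 2.6
-0.04393337421774363 0.02825099853706864
```

```bash
python3 -m jog '[0.0135,0,-0.002,0,0,0.0135,0.006,0,0,0,0.0135,0.006,0,0,0,0.0135,0.006,0,0,0,0.0135,0.006,0,0,0,0.0135,0.006,0,0,0,0.0135,0.006,0,0,0,0.0135,0.006,0,0,0,0.0135,0.006,0,0,0,0.0135,0.006,0,0,0,0.0135,0,0,0,0]' 20
python3 - <<'E'
from h import *
o=robot.get_obs();p=o['position'];print((p[0]-.5176)*.967+(p[1]+.0001)*.254,(p[0]-.5176)*-.254+(p[1]+.0001)*.967)
im=robot.camera('wrist')
cv2.imwrite('pics/w8.png',cv2.resize(im,(800,500),interpolation=2))
np.save('o8.npy',np.r_[o['position'],o['tool_rot']])
E
```

```text
time: 19.85
position: [0.4523, 0.0678, 0.057]
tool_rot: [0.609, 0.794, 0.002, 0.004]
ft_force: [5.1, -0.6, 0.6]
grip_width: 0.0138
grip_force: 2.8
-0.045869370168224025 0.08222549989704549
```

View pics/w8.png

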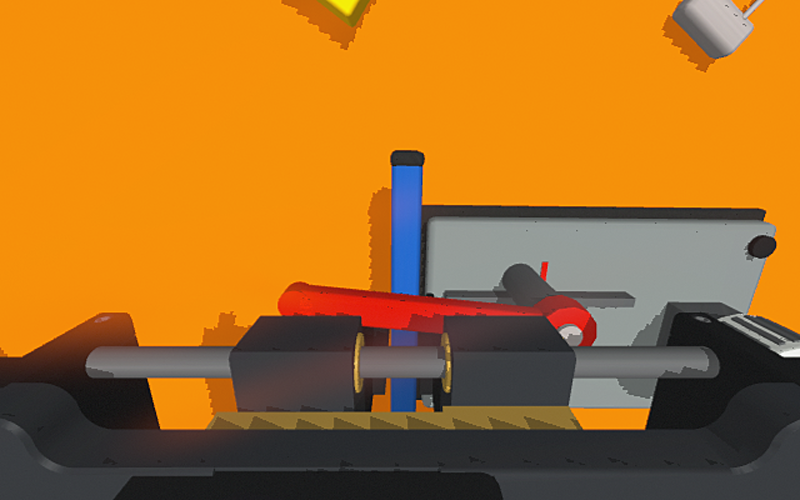

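```bash
python3 -m jog '[0.0135,0.005,0,0,0,0.0135,0.005,0,0,0,0.0135,0.005,0,0,0,0.0135,0,0,0,0]' 20|sed -n 2,4p
python3 -m jog '[0.0135,0.003,0,0,0,0.0135,0,0,0,0]'|sed -n 2,4p
python3 -m jog '[0.0135,0.003,0,0,0,0.0135,0,0,0,0]'|sed -n 2,4p
```

```text
position: [0.4493, 0.0822, 0.0571]
tool_rot: [0.609, 0.793, 0.003, 0.005]
ft_force: [6.2, -0.9, 1.3]
position: [0.4494, 0.0833, 0.0571]
tool_rot: [0.608, 0.794, 0.003, 0.006]
ft_force: [6.8, -12.8, -0.8]
position: [0.4495, 0.084, 0.0572]
tool_rot: [0.608, 0.794, 0.002, 0.007]
ft_force: [6.7, -26.9, -0.5]
```

```bash
python3 -m jog '[0.0135,-0.003,-0.001,0,0,0.005,0,0,0,0,0.005,0,0,0,0,0.005,0,0,0,0]' 25
python3 - <<'E'
from h import *
o=robot.get_obs();p=o['position'];print((p[0]-.5176)*.967+(p[1]+.0001)*.254,(p[0]-.5176)*-.254+(p[1]+.0001)*.967)
im=robot.camera('wrist')
a=cv2.resize(im[130:330,160:560],(800,400),interpolation=2)
s=[]
for c in ['scene','side']:
    i=robot.camera(c);u,v=proj(c,[.5,.08,.04]).astype(int);s.append(cv2.resize(i[v-25:v+25,u-50:u+50],(400,200),interpolation=2))
cv2.imwrite('pics/w9.png',np.vstack([a,np.hstack(s)]))
np.save('o9.npy',np.r_[o['position'],o['tool_rot']])
E
```

```text
time: 21.4
position: [0.4497, 0.0831, 0.0572]
tool_rot: [0.609, 0.793, 0.003, 0.007]
ft_force: [8.2, -10.8, -1.7]
grip_width: 0.0119
grip_force: 28.4
-0.04451821208874126 0.09769517465667109
```

View pics/w9.png

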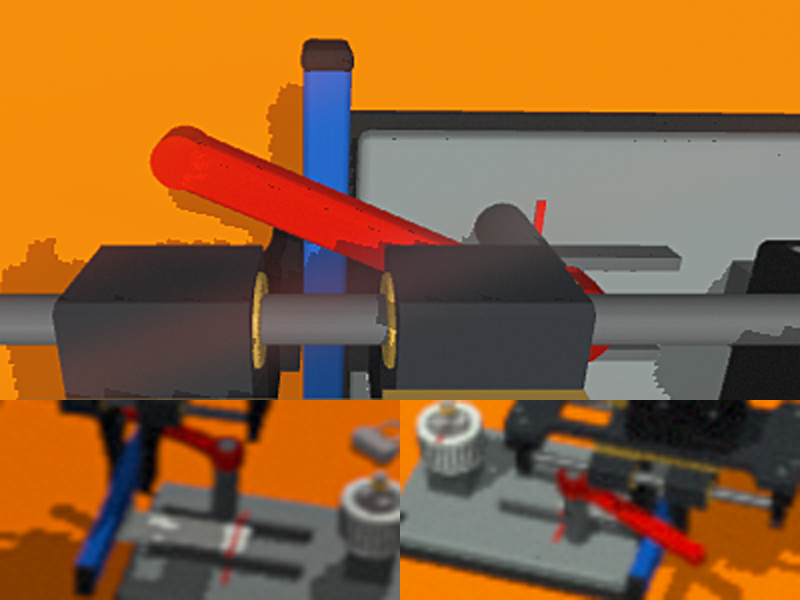

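```bash
python3 - <<'E'
from h import *
v=np.load('o9.npy');o={'position':v[:3],'tool_rot':v[3:]}
W=lambda p,z:at('wrist',np.array([160+p[0]/2,130+p[1]/2]),z,o)
ex=np.array([np.cos(.257),np.sin(.257),0]);ey=np.array([-ex[1],ex[0],0]);S=np.array([.6145,.094,0])-.095*ex
tip=W((180,157),.077);piv=S-.005*ex+.028*ey
d=tip-piv;print('tip stand',(tip-S)@ex,(tip-S)@ey,'ang',np.arctan2(d@ey,-d@ex),np.hypot(d[0],d[1]))
for a,b in [((205,130),(440,235)),((195,190),(385,270))]:
    d=W(a,.077)-W(b,.077);print('edge ang',np.arctan2(d@ey,-d@ex))
im=robot.camera('scene');u,w=proj('scene',[.5,.08,.04]).astype(int)
ppu=(u-50,w-25);sc=im[w-25:w+25,u-50:u+50].astype(int)
red=sc[...,2]-np.maximum(sc[...,1],sc[...,0])
for r in range(26,48):
    k=np.arange(50,66);e=np.clip(red[r,50:66]-25,0,None)
    if e.sum()>20:
        X=at('scene',(ppu[0]+(e*k).sum()/e.sum(),ppu[1]+r),.028);print(r,e.sum(),((X-S)@ex).round(4),((X-S)@ey).round(4))
print('bar0 expected x pointer', -.022-.045+.075)
E
```

```text
tip stand -0.0994626319265801 0.07372619154792312 ang 0.45081971621497546 0.10494795578749451
edge ang 0.4477516876466892
edge ang 0.440571191053281
28 53 0.0065 0.0269
29 115 0.0051 0.0223
30 54 0.0049 0.0179
31 62 0.0052 0.0137
32 40 0.0052 0.0094
33 50 0.0049 0.0051
34 65 0.0052 0.0009
35 50 0.0052 -0.0033
36 51 0.005 -0.0075
37 53 0.005 -0.0117
38 100 0.0046 -0.0159
42 47 0.0065 -0.0317
43 65 0.0065 -0.0358
44 83 0.0063 -0.0398
45 55 0.0067 -0.0437
bar0 expected x pointer 0.007999999999999993
```

```bash
python3 -m jog '[0.005,0,-0.001,0,0,0.005,0,0,0,0,0.005,0,0,0,0]' 25
python3 - <<'E'
from h import *
o=robot.get_obs();p=o['position'];print((p[0]-.5176)*.967+(p[1]+.0001)*.254,(p[0]-.5176)*-.254+(p[1]+.0001)*.967)
E
```

```text
time: 21.98
position: [0.4491, 0.0829, 0.0572]
tool_rot: [0.609, 0.793, 0.004, 0.007]
ft_force: [9.4, -10.1, -2.5]
grip_width: 0.0117
grip_force: 26.6
-0.04510344523034747 0.09768684600846872
```

```bash
python3 -c "
from rig import robot;print(robot.hand_in())"
```

```text
the job is handed in; nothing more can be done
None
```

Job handed in at about 22 s: by my measurements the sleeve is turned to about 1.5 rad (jaws on the pin), the leg is held at about 45.1 mm against the 45 mm mark, the cam lever is at its closed stop, and the bystanders were not touched; the judge's verdict was not returned.

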